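# Slide the bead-jar board home into its notches

### The arm

A 7-joint arm with a two-finger parallel gripper is mounted at the origin on a cart in front of the work surface, level with it; the furniture and walls round the work are solid. World frame = base frame: x ahead of the robot, y to its left, z up, the work surface at z = 0. Lengths are in m, angles in rad, forces in N, time in s.
With the tool pointing down it reaches from about 0.425 to 0.925 m from the base axis. Payload 6.8 kg.
Tool frame: the origin (TCP) lies on the centre line of the jaws, within the pads' length; the fingertips stand 22 mm ahead of it and the grasp point (between the pads) lies 3 mm ahead of it (bot.tip_reach is the z of the fingertips in the tool frame, in m); z points along the fingers, y is the line along which they close (so a half turn about z gives the same grasp; the last joint's range is limited). The gripper opens to 85 mm and grips with 20 to 120 N. Pads are 22 mm wide; open, the fingers measure 114 mm over their backs; the gripper's body (76 mm by 85 mm) begins 54 mm behind the grasp point. The pads swing forward as they close: fully open they stand 13 mm farther back than shut.
Start: joints at [-1.251, 0.477, 0.022, 1.555, -0.011, 1.109, -0.083], TCP at [0.28, 0.614, 0.253] pointing down, gripper open.
Joint ranges: [-2.96, 2.96], [-0.34, 2.1], [-1.41, 1.46], [0.24, 2.44], [-1.37, 4.51], [0.17, 1.92], [-2.96, 2.96]. Speed limits (rad/s): [2.39, 2.39, 3.14, 3.14, 3.14, 3.14, 3.14].

### API

Orientations are given as a 3x3 rotation matrix whose columns are the frame's x, y, z axes.
In Python, from station import bot, vision gives the robot as it stands. The module is installed in compiled form; this text tells all that it offers.
- The arm moves only by the shell command python3 -m handwheel 'ROWS' [OPENING] [FORCE]. ROWS is JSON, a list of rows, each an object with "dp": the shift along the tool's x, y, z in m, a list of three; "twist": the turn, a rotation vector about the tool's x, y, z in degrees, a list of three. A call has 1 to 20 rows; each row is the pose to reach, as a shift and turn from the pose commanded when the call began, along the tool's axes at that moment; what a row does not reach only later rows make up. A row lasts 1/12 s, in which the tool goes at most 41.7 mm and 7.16 degrees, less where a joint would pass 70% of its speed; a pose out of reach is approached as far as the arm can. A call with a gripper value outside its range is refused whole. OPENING is the opening, from 0 (shut) to 1 (fully open), set as the call begins (- or left out, the last holds). The fingers move at their own pace and stop on an object; FORCE is the grip in N (left out, the last holds). Time passes only in rows, so rows that repeat a pose let the fingers close. It gives the time, the measured TCP pose, the force, the opening and the grip force at its end, in the units of the state.
- bot.get_state(): the state, without advancing time (a new reading comes with each control period).
- vision.grab_frame(name): name is "scene" or "top" or "wrist"; returns a dict with "color" (400x640x3 uint8, red, green, blue), "z_map" (400x640 float32, m along the optical axis (not along the pixel's ray), 0 where there is no reading), "intrinsics" (3x3 intrinsics, pixels), "xyz" and "attitude" of the camera in the world. Camera axes: x right, y up, looking along -z (the intrinsics and any distortion apply to the point x, -y, -z); pixel columns grow to the right and rows downward; lengths in m; the calibration is good to about 2 mm. The wrist camera is an equidistant fisheye: a pixel r from the principal point sees the ray r / f radians off the axis. A picture is of the moment at which its call begins.
- bot.finish_job(): hands the job in; it is judged then, once.
The state is a dict: "time_s": time; "joint_pos": joint angles; "dq": joint speeds; "joint_efforts": joint torques, N m; "ee_pos": TCP position; "orientation": TCP orientation; "contact_force": force on the tool from outside, world axes, zero at the start; "wrist_torque": the same for the moment, N m; "gripper_width": finger opening in m; "grip_force": force on a finger pad.
Only numpy, scipy, OpenCV 4.12 (cv2) and the standard library are available. Lean on these libraries where they do the work, as an engineer would, in place of code of your own. Each camera call takes 0.05 s, during which the arm holds its last target. There are 200 camera calls.

### The job

I need the thread: slide the bead-jar board along the runners of the open chest, away from the thread spools, until it drops into the notches at the other end and lies flush with the rim, with the spools uncovered. Then press down on top of the board with a fingertip to make sure it is bedded. Only push and press the board with the fingers: do not lift it or the jars, keep the three jars standing in their recesses, and leave the bobbin, the scissors and the lamp beside the chest where they are.

Things in the scene. Friction and masses are not known exactly. Their poses are not given: they have to be found in the camera images.
- chest: Fixed open-topped wooden chest, 164 (x) x 364 (y) x 72 mm high, walls 10 mm; origin at the centre of its underside, z up, y along its length. A level runner inside each long wall, top 56 mm above the origin, carries the board along y. Below the runners lie two bays (+y and -y); nothing in them is higher than 47 mm.
- seat_a (a point): Where the board's origin lies when it is seated at the chest's +y end: 60 mm from the chest's middle, 50 mm up. Notches 6 mm deep and 14 mm long (along y) are cut in both runners 75 mm either side of this point and take the 8 mm battens with 3 mm play either way. About 27 mm stay free between the seated board and the end wall.
- seat_b (a point): The same at the chest's -y end, 60 mm from the middle the other way, with its own notches.
- bead_board: Loose wooden board, 140 (x) x 170 (y) x 14 mm, 0.2 to 0.4 kg; 8 x 8 mm battens cross its underside at y = +/-75 mm. Origin midway between them at their underside level: 56 mm above the chest's origin while sliding, 50 mm when dropped in; axes parallel to the chest's. Starts within 25 mm of the chest's middle. Three jar recesses lie along x at y = 0; the top is clear from |y| = 25 to 85 mm.
- board_end_a (a point): Top edge of the board's +y end face, at mid-width: 85 mm from the board's middle, 22 mm above its origin (78 mm above the desk while sliding, 72 mm = flush with the chest rim when seated). The end face is 14 mm high, the batten below it stands 6 mm back. Pushing takes about 1 to 5 N; finger friction may hold up the pushed end until the finger backs off or presses on top.
- board_end_b (a point): The same point on the board's -y end.
- spool_insert: Fixed wooden insert 114 x 150 x 4 mm in one bay with six thread spools (25 mm across, 34 mm high) in two rows, at chest y = +87 or -87 mm: which end varies. Origin at the centre of its underside.
- tin_insert: Fixed insert of the same size in the other bay, with a tape roll, a round tin, a small clear box and a syringe lying on it. Origin at the centre of its underside.
- bead_jar_0: Loose bead jar with a screw lid, 34 mm across, 45 mm high, standing 5 mm deep in one of the board's recesses (40 mm rise above the board); origin at the centre of its underside, z up.
- bead_jar_1: Loose bead jar with a screw lid, 34 mm across, 45 mm high, standing 5 mm deep in one of the board's recesses (40 mm rise above the board); origin at the centre of its underside, z up.
- bead_jar_2: Loose bead jar with a screw lid, 34 mm across, 45 mm high, standing 5 mm deep in one of the board's recesses (40 mm rise above the board); origin at the centre of its underside, z up.
- bobbin: Loose bobbin holder 112 x 42 x 22 mm lying on the desk off the chest's +y end; leave it. Origin at the centre of its underside.
- scissors: Loose small scissors 99 x 46 x 5 mm lying behind the chest; leave them. Origin at the centre of their underside.
- uv_lamp: Loose dark pocket lamp 29 mm across, 72 mm high, standing behind the chest; leave it. Origin at the centre of its underside.
Things that resemble listed ones, but are neither listed nor needed, are in the scene too. Leave any red look-alike of the bead_jar_0 alone.

How it is judged:
By the outcome, as a careful person would: the job done as asked, in the order asked, and still so for the second after the job is handed in, with the robot touching nothing.
It also fails if it takes over 45 s, if anything falls off the work surface, if the arm or the gripper's body presses on something with over 40 N, if the wrist force passes 120 N, or if a joint passes its speed limit or range.

## Working session

There is one attempt and no reset: what is moved stays moved. The work goes in short steps, Python scripts to look and compute and a shell command to move; the robot and the scene stay as the last step left them, time stands still between calls to the robot, and variables do not carry over. Pictures are saved under pics/ and viewed, at most 10 in all, crops included, and the job is handed in when it is done.

```bash
mkdir -p pics; cat > h.py <<'E'
import numpy as np,cv2
from station import bot,vision
def save(n,f,crop=None,s=1):
    im=f['color'][:,:,::-1]
    if crop: im=im[crop[1]:crop[3],crop[0]:crop[2]]
    cv2.imwrite('pics/'+n,cv2.resize(im,None,fx=s,fy=s,interpolation=cv2.INTER_CUBIC))
def world(f):
    K=f['intrinsics'];z=f['z_map'];v,u=np.mgrid[:z.shape[0],:z.shape[1]]
    P=np.stack([(u-K[0,2])/K[0,0]*z,-(v-K[1,2])/K[1,1]*z,-z],-1)
    return P@np.array(f['attitude']).T+np.array(f['xyz'])
E
python3 - <<'E'
from h import *
for n in('top','scene'):
    f=vision.grab_frame(n);save(n+'0.png',f,None,1.25);np.save(n+'0.npy',world(f));print(n,f['xyz'],f['intrinsics'])
s=bot.get_state();print(s['ee_pos'],s['orientation'],s['contact_force'],s['time_s'],bot.tip_reach)
E
```

```text
top [0.4034578  0.05600592 1.07515393] [[407.0315339    0.         318.14959223]
 [  0.         407.0315339  204.42224801]
 [  0.           0.           1.        ]]
scene [ 0.08624941 -0.2662742   0.71186971] [[365.38724216   0.         316.35593834]
 [  0.         365.38724216 194.46226427]
 [  0.           0.           1.        ]]
[0.27987704 0.61372083 0.25245056] [[-9.09870306e-01  4.14892453e-01 -5.28288054e-04]
 [ 4.14892762e-01  9.09869050e-01 -1.51902378e-03]
 [-1.49558553e-04 -1.60129752e-03 -9.99998707e-01]] [-0.02421732  0.77206772  0.59559184] 0.1 0.022
```

View pics/top0.png

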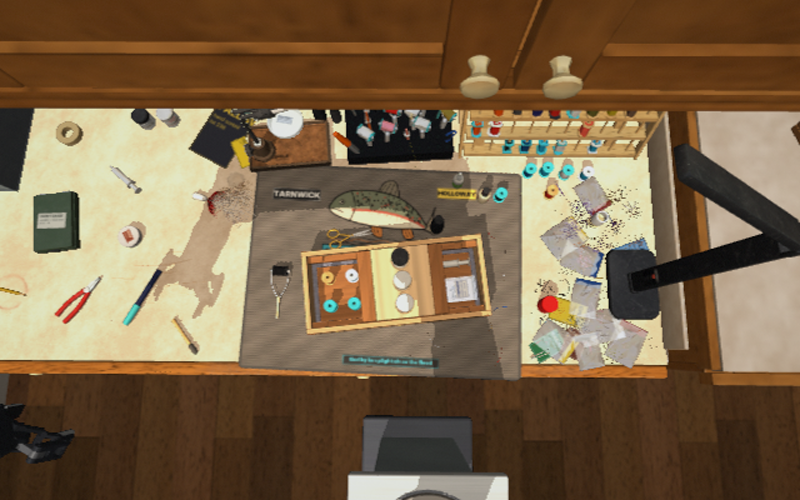

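View pics/scene0.png

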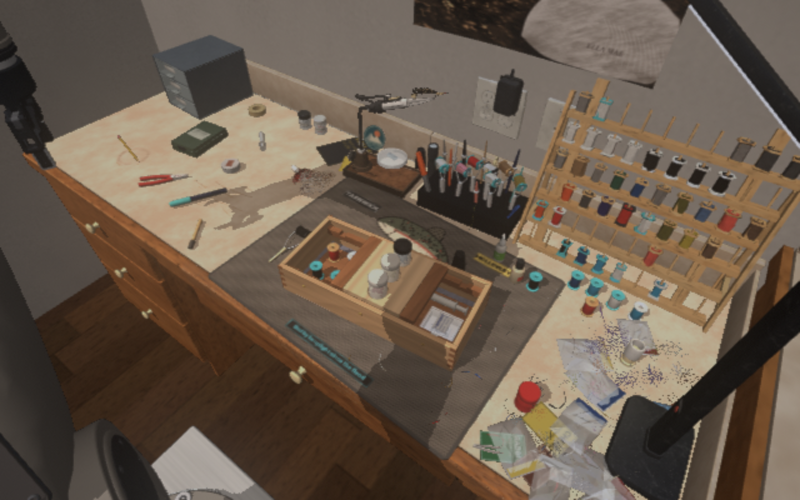

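The top view shows the chest at about (302-492, 235-333), tilted slightly. The open bay with spools is at the left (+y), and three jars stand at (400,257), (402,280) and (404,302). The board is the light panel at x 370-430. Possible look-alikes:
- The brown panel at (440,275) could be another board part or the board's far end.
- The red jar at (548,303) is a jar look-alike.
- The tin bay's insert is at (462,275).

Next is a close crop.

```bash
python3 - <<'E'
from h import *
f=vision.grab_frame('top');save('crop.png',f,(235,180,400,275),4.8)
W=world(f)
# profile along row through the board clear of jars? print heights on grid
for v in range(192,268,6):
    print(v,' '.join('%3d'%(1000*W[v,u,2]) for u in range(238,400,5)))
E
```

```text
192   0   0   1   1   0   3   7   4   0   1   0  -2   0   1   0  -1  -1   1   2  72  72  76  76  72  71  72  68  67  58  73   1   0   0
198   2  -1   3   0  -1   0   8  71  74  72  72  72  71  73  71  77 117  81  79  78  79  78  78  75  57  59  49  46  10  75   6   2   6
204   2  75  71  72  61  56  57  56  59  59  76  78  78  78  80 115 115 121  81  80  80  76  77  78  12  14  14  15  10  73   2   0   3
210  -2  74  55  52  44  11  11   7  11   8  79  77  78  79  80  73 118 117  74  80  78  80  81  77  33  28  30  27  12  62  -1   0   0
216   2  72  36   9  17   8  13  13  48  45  80  81  81  77  81  78  79  78  76  79  76  77  81  79  15  17  12  15  13  51  69   1  -2
222   0  72  41   5  47  49  14  13  48  46  80  79  78  81  77  80 122 119 117  78  75  80  76  79  11  42  43  40  39  36  71  -3   2
228   0  72  51   8  11  12  13  15  16  15  78  77  76  78  78  80 119 119  73  78  79  77  77  82  38  39  40  39  40  24  73   0   1
234   2  69  54   8   7  13  15  10  15  11  79  78  80  78  78  80  80  79  77  80  76  76  77  78  38  41  40  43  36  12  72   1   0
240   0   2  62   6  17  45  13  11  12  46  13  76  78  79  80  77 119 120 115  78  79  80  76  79  75  37  35  40  13 1075  70   0   2
246  -1   0  67   9  11  48  46   7  13  48  13  77  80  78  76  81 117 118 118  81  79  77  77  79  81  55  55  49  57  58  64   0   0
252   0   3  73   6  11  16  12  12  14  13  15  78  76  79  77  77  81  77  78  77  76  59  57  74  73  73  72  72  74  71  73   8   2
258   0   0  71  56  54  49  58  56  55  57  53  68  73  72  73  71  71  72  74  55  21  -1  -1   0   0   5   1   0   2   1   4   1   1
264   0  -4  71  73  73  73  72  71  38   4   1   0   0  -2   0   3   0   0   0   0   3   0  -1   3   2  -2   3   1   6   0   1   1   1
```

View pics/crop.png

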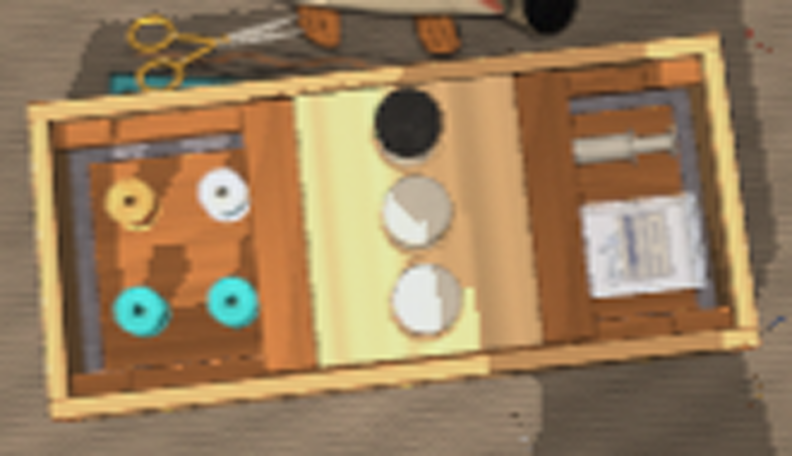

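The crop shows the rim corners at (30,105), (717,37), (757,345) and (53,418). The board spans from its left edge at about (245,105)-(266,370) to its right edge at about (568,70)-(590,340). The jars are at (408,122), (417,210) and (427,300), and the spools are on the left.

```bash
cat >> h.py <<'E'
def ray(f,uv,z):
    uv=np.atleast_2d(np.array(uv,float));K=f['intrinsics']
    d=np.c_[(uv[:,0]-K[0,2])/K[0,0],-(uv[:,1]-K[1,2])/K[1,1],-np.ones(len(uv))]@np.array(f['attitude']).T
    c=np.array(f['xyz']);return c+d*((z-c[2])/d[:,2])[:,None]
E
cat > meas.py <<'E'
from h import *
f=vision.grab_frame('top')
cr=lambda p:np.array(p)/4.8+np.array([235,180])
R=ray(f,cr([(30,105),(717,37),(757,345),(53,418)]),.072)
C=R.mean(0);e=(R[0]+R[3]-R[1]-R[2])[:2];L=np.linalg.norm(R[0]-R[1]),np.linalg.norm(R[3]-R[2]),np.linalg.norm(R[0]-R[3]),np.linalg.norm(R[1]-R[2])
ey=e/np.linalg.norm(e);ex=np.array([ey[1],-ey[0]])
print('C',C,'ey',ey,'deg',np.degrees(np.arctan2(-ey[0],ey[1])),'sizes',L)
# refine by depth: pts in chest frame
P=world(f).reshape(-1,3);q=P[:,:2]-C[:2];a=np.c_[q@ex,q@ey,P[:,2]]
m=(abs(a[:,0])<.1)&(abs(a[:,1])<.2)&(a[:,2]>.066)&(a[:,2]<.084)
(c,s,ang)=cv2.minAreaRect(a[m][:,:2].astype(np.float32)*1000);print('rim rect mm',c,s,ang)
for lo in(-.06,-.03,0,.03):
    b=a[(a[:,0]>lo)&(a[:,0]<lo+.03)&(abs(a[:,1])<.16)&(a[:,2]>.062)&(a[:,2]<.09)]
    print(lo,'board y',b[:,1].min(),b[:,1].max(),np.median(b[:,2]))
b=a[(abs(a[:,0])<.06)&(abs(a[:,1])<.16)&(a[:,2]>.110)&(a[:,2]<.125)];print('jars',b.mean(0),len(b))
s=bot.get_state();E=np.array(s['ee_pos']);q=E[:2]-C[:2];print('tcp chest',q@ex,q@ey,E[2],'F',s['contact_force'],s['time_s'])
E
python3 meas.py;python3 - <<'E'
from h import *
E
```

```text
C [0.52429358 0.06552424 0.072     ] ey [-0.10872635  0.99407172] deg 6.241900550911136 sizes (np.float64(0.36144459684764424), np.float64(0.360398624301805), np.float64(0.16251745609613366), np.float64(0.16162469518414285))
rim rect mm (1.7536849975585938, 0.238189697265625) (164.77821350097656, 364.90869140625) 0.07528745383024216
-0.06 board y -0.09888213629721872 0.07122839340229305 0.078814814823299
-0.03 board y -0.09870798077851207 0.07102309337987114 0.07882191930555449
0 board y -0.09857525163354855 0.07118283513103942 0.07889630516077134
0.03 board y -0.09824396629150749 0.07124585524475839 0.07877350198932453
jars [-0.0001821  -0.01365803  0.1187289 ] 499
tcp chest -0.1833242623463859 0.5716525741886029 0.25271199985772064 F [ 0.6695139   0.7262581  -0.29896599] 0.2
```

```bash
cat > go.py <<'E'
import sys;from h import *
from scipy.spatial.transform import Rotation as T
C=np.array([.526,.0657]);th=np.radians(6.3);ex=np.array([np.cos(th),np.sin(th)]);ey=np.array([-np.sin(th),np.cos(th)])
if __name__=='__main__':
    x,y,z=map(float,sys.argv[1:4])  # target of TCP in chest frame, mm
    s=bot.get_state();R=np.array(s['orientation']);p=np.array(s['ee_pos'])
    t=np.r_[C+ex*x/1e3+ey*y/1e3,z/1e3]
    G=np.c_[np.r_[-ey,0],np.r_[-ex,0],[0,0,-1]]
    if R[:,1]@G[:,1]<0: G[:,:2]*=-1
    q=p[:2]-C;print('now chest mm',1e3*(q@ex),1e3*(q@ey),1e3*p[2],'F chest',np.array(s['contact_force'])[:2]@ex,np.array(s['contact_force'])[:2]@ey,s['contact_force'][2],'t',s['time_s'])
    print('dp',R.T@(t-p),'twist',np.degrees(T.from_matrix(R.T@G).as_rotvec()))
E
python3 go.py 0 105 200
```

```text
now chest mm -184.45990028628918 571.8507258353969 252.71199985772063 F chest 0.7451661119730844 0.6484035524355739 -0.29896598831437143 t 0.2
dp [-0.39755158 -0.30641267  0.05308138] twist [-5.67530714e-02  3.65266279e-02  5.91880990e+01]
```

```bash
python3 -m handwheel '[{"dp":[-0.3975,-0.3065,0.053],"twist":[0,0,59.2]},{"dp":[-0.3975,-0.3065,0.053],"twist":[0,0,59.2]},{"dp":[-0.3975,-0.3065,0.053],"twist":[0,0,59.2]},{"dp":[-0.3975,-0.3065,0.053],"twist":[0,0,59.2]},{"dp":[-0.3975,-0.3065,0.053],"twist":[0,0,59.2]},{"dp":[-0.3975,-0.3065,0.053],"twist":[0,0,59.2]},{"dp":[-0.3975,-0.3065,0.053],"twist":[0,0,59.2]},{"dp":[-0.3975,-0.3065,0.053],"twist":[0,0,59.2]},{"dp":[-0.3975,-0.3065,0.053],"twist":[0,0,59.2]},{"dp":[-0.3975,-0.3065,0.053],"twist":[0,0,59.2]},{"dp":[-0.3975,-0.3065,0.053],"twist":[0,0,59.2]},{"dp":[-0.3975,-0.3065,0.053],"twist":[0,0,59.2]},{"dp":[-0.3975,-0.3065,0.053],"twist":[0,0,59.2]},{"dp":[-0.3975,-0.3065,0.053],"twist":[0,0,59.2]},{"dp":[-0.3975,-0.3065,0.053],"twist":[0,0,59.2]},{"dp":[-0.3975,-0.3065,0.053],"twist":[0,0,59.2]},{"dp":[-0.3975,-0.3065,0.053],"twist":[0,0,59.2]},{"dp":[-0.3975,-0.3065,0.053],"twist":[0,0,59.2]},{"dp":[-0.3975,-0.3065,0.053],"twist":[0,0,59.2]},{"dp":[-0.3975,-0.3065,0.053],"twist":[0,0,59.2]}]' 0 20
python3 go.py 0 105 89
python3 - <<'E'
from h import *
f=vision.grab_frame('wrist');save('w1.png',f,None,1)
E
```

```text
time_s: 1.87
ee_pos: [0.5143, 0.1712, 0.2003]
orientation: [[-0.111, 0.994, -0.0], [0.994, 0.111, 0.0], [0.0, -0.0, -1.0]]
contact_force: [-0.1, -0.6, 0.0]
gripper_width: 0.0
grip_force: 0.0
now chest mm -0.09268947656092437 106.10800277702607 200.34248831627545 F chest -0.13470522453666645 -0.6117747642568495 0.03570174943481809 t 1.8667
dp [-1.13235196e-03  9.28838686e-05  1.11342243e-01] twist [-0.00074316 -0.0124766   0.0639248 ]
```

View pics/w1.png

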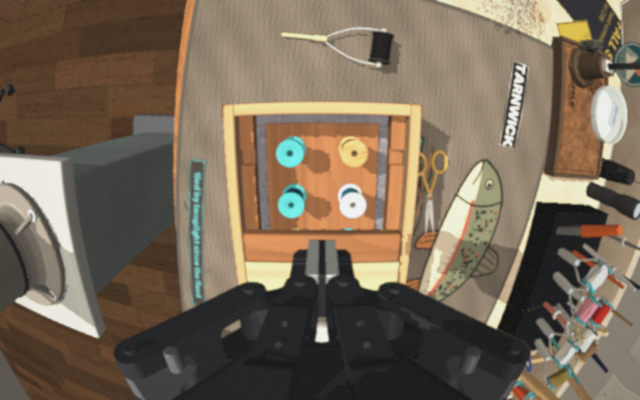

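The wrist view shows the shut fingers at (323,245), centred across the chest, with the spool bay ahead of them. The board's +y strip appears at about (320,245). It is clear to descend.

```bash
python3 -m handwheel '[{"dp":[-0.001,0,0.035],"twist":[0,0,0]},{"dp":[-0.001,0,0.07],"twist":[0,0,0]},{"dp":[-0.001,0,0.095],"twist":[0,0,0]},{"dp":[-0.001,0,0.111],"twist":[0,0,0]},{"dp":[-0.001,0,0.111],"twist":[0,0,0]}]'
python3 -m handwheel '[{"dp":[-0.005,0,0],"twist":[0,0,0]},{"dp":[-0.010,0,0],"twist":[0,0,0]},{"dp":[-0.013,0,0],"twist":[0,0,0]},{"dp":[-0.016,0,0],"twist":[0,0,0]},{"dp":[-0.019,0,0],"twist":[0,0,0]}]'
python3 go.py 0 36 89
```

```text
time_s: 2.33
ee_pos: [0.5123, 0.1687, 0.0861]
orientation: [[-0.11, 0.994, -0.006], [0.994, 0.11, -0.003], [-0.002, -0.006, -1.0]]
contact_force: [-0.9, -0.2, 0.3]
gripper_width: -0.0002
grip_force: 0.0
time_s: 2.75
ee_pos: [0.5174, 0.1502, 0.0904]
orientation: [[-0.109, 0.994, 0.002], [0.994, 0.109, 0.001], [0.001, 0.002, -1.0]]
contact_force: [0.9, -0.4, 1.0]
gripper_width: -0.0002
grip_force: 0.0
now chest mm 0.7352391190332698 84.94151254790216 90.35164706180234 F chest 0.8678613317823054 -0.5027597140658817 1.003758870759504 t 2.75
dp [-0.04894292 -0.00070369  0.00131689] twist [ 0.10200038 -0.03918905 -0.03971544]
```

```bash
python3 -m handwheel '[{"dp":[-0.003,0,0.001],"twist":[0,0,0]},{"dp":[-0.006,0,0.001],"twist":[0,0,0]},{"dp":[-0.009,0,0.001],"twist":[0,0,0]},{"dp":[-0.012,0,0.001],"twist":[0,0,0]},{"dp":[-0.015,0,0.001],"twist":[0,0,0]},{"dp":[-0.018,0,0.001],"twist":[0,0,0]},{"dp":[-0.021,0,0.001],"twist":[0,0,0]},{"dp":[-0.024,0,0.001],"twist":[0,0,0]},{"dp":[-0.027,0,0.001],"twist":[0,0,0]},{"dp":[-0.030,0,0.001],"twist":[0,0,0]},{"dp":[-0.030,0,0.001],"twist":[0,0,0]}]'
python3 go.py 0 36 89; python3 meas.py
```

```text
time_s: 3.67
ee_pos: [0.5208, 0.1219, 0.0891]
orientation: [[-0.11, 0.994, 0.002], [0.994, 0.11, 0.002], [0.002, 0.002, -1.0]]
contact_force: [-0.3, 3.5, 3.6]
gripper_width: 0.0003
grip_force: 1.9
now chest mm 1.0219888162278186 56.37999410069928 89.07585249227492 F chest 0.10929404836029916 3.5470501089963085 3.63684382900664 t 3.6667
dp [-2.03795718e-02 -1.03252314e-03  3.63704674e-05] twist [ 0.11652208 -0.10512643  0.02929539]
C [0.52429358 0.06552424 0.072     ] ey [-0.10872635  0.99407172] deg 6.241900550911136 sizes (np.float64(0.36144459684764424), np.float64(0.360398624301805), np.float64(0.16251745609613366), np.float64(0.16162469518414285))
rim rect mm (1.7567062377929688, 0.3803863525390625) (164.68426513671875, 364.4920654296875) 0.11974014341831207
-0.06 board y -0.12628045065109628 0.01624241517789279 0.07874786836194625
-0.03 board y -0.12592038606854378 0.01386531255892286 0.07900005921664677
0 board y -0.1262198624618043 0.010213389691591116 0.07886912993552253
0.03 board y -0.12596386769536022 0.006289354558037657 0.07908443988907321
jars [ 0.00036362 -0.04130266  0.11889192] 491
tcp chest 0.0026556207956462837 0.05637676386714648 0.08898217360168761 F [1.37524359 4.56459646 3.27460413] 3.7167
```

```bash
python3 -m handwheel '[{"dp":[-0.003,0,0],"twist":[0,0,0]},{"dp":[-0.006,0,0],"twist":[0,0,0]},{"dp":[-0.009,0,0],"twist":[0,0,0]},{"dp":[-0.012,0,0],"twist":[0,0,0]},{"dp":[-0.014,0,0],"twist":[0,0,0]},{"dp":[-0.016,0,0],"twist":[0,0,0]},{"dp":[-0.017,0,0],"twist":[0,0,0]},{"dp":[-0.017,0,0],"twist":[0,0,0]}]'
python3 go.py 0 36 89; python3 meas.py|tail -7
```

```text
time_s: 4.38
ee_pos: [0.5219, 0.1039, 0.0884]
orientation: [[-0.11, 0.994, -0.0], [0.994, 0.11, 0.0], [0.0, 0.0, -1.0]]
contact_force: [-0.3, 3.3, 2.5]
gripper_width: 0.0
grip_force: 1.7
now chest mm 0.09459738340649587 38.464465098854305 88.36008352154869 F chest 0.04725406398345866 3.2954646129466396 2.502396171499568 t 4.3833
dp [-2.46428196e-03 -9.40422440e-05 -6.40703115e-04] twist [ 0.00068349 -0.01826286 -0.0127292 ]
rim rect mm (1.834075927734375, 0.4123992919921875) (164.84222412109375, 364.4825134277344) 0.12260640412569046
-0.06 board y -0.1447696820342143 -0.009337231139197103 0.0728233638219904
-0.03 board y -0.1443563528066258 -0.010184659568885826 0.0729849867374901
0 board y -0.1438275255883791 -0.01465599879858287 0.07312153828935997
0.03 board y -0.14362902580836323 -0.01931887185414019 0.07303427760434666
jars [-1.09092869e-05 -5.92176350e-02  1.13163796e-01] 472
tcp chest 0.0017951612615992288 0.0384711005230381 0.08834259675555385 F [-0.73693864  3.34170398  1.89159383] 4.4333
```

```bash
python3 -m handwheel '[{"dp":[0.01,0,0],"twist":[0,0,0]},{"dp":[0.02,0,0],"twist":[0,0,0]},{"dp":[0.02,0,-0.03],"twist":[0,0,0]},{"dp":[0.02,0,-0.06],"twist":[0,0,0]},{"dp":[-0.01,0,-0.07],"twist":[0,0,0]},{"dp":[-0.045,0,-0.07],"twist":[0,0,0]},{"dp":[-0.045,0,-0.07],"twist":[0,0,0]}]'
python3 go.py 0 -10 97
python3 - <<'E'
from h import *
from go import C,ex,ey
f=vision.grab_frame('top');P=world(f).reshape(-1,3);q=P[:,:2]-C;a=np.c_[q@ex,q@ey,P[:,2]]*1e3
for y0 in range(-145,30,10):
    for x0,x1 in((-66,-30),(30,66)):
        b=a[(a[:,0]>x0)&(a[:,0]<x1)&(a[:,1]>y0)&(a[:,1]<y0+10)&(a[:,2]<105)];print(y0,round(np.median(b[:,2]),1),len(b),end=' | ')
r=a[(abs(abs(a[:,0])-77)<3)&(abs(a[:,1])<170)];print('rim',np.median(r[:,2]))
f=vision.grab_frame('scene');save('s2.png',f,(210,160,410,300),4)
E
```

```text
time_s: 5.02
ee_pos: [0.5274, 0.0525, 0.1593]
orientation: [[-0.102, 0.995, 0.002], [0.995, 0.102, -0.003], [-0.004, 0.002, -1.0]]
contact_force: [0.5, -0.1, -0.2]
gripper_width: 0.0001
grip_force: 0.0
now chest mm -0.04030796525118091 -13.2521707079649 159.31951311027024 F chest 0.4762118830228822 -0.20094924455542112 -0.21983792690388773 t 5.0167
dp [ 3.47320420e-03 -8.25547947e-05  6.23075436e-02] twist [ 0.09016554  0.20337701 -0.42256206]
-145 72.8 52 | -145 72.8 50 | -135 73.0 61 | -135 73.1 54 | -125 73.3 58 | -125 72.9 56 | -115 73.4 60 | -115 73.2 56 | -105 73.4 44 | -105 73.4 7 | -95 nan 0 | -95 nan 0 | -85 nan 0 | -85 nan 0 | -75 nan 0 | -75 nan 0 | -65 nan 0 | -65 nan 0 | -55 nan 0 | -55 nan 0 | -45 nan 0 | -45 nan 0 | -35 nan 0 | -35 nan 0 | -25 nan 0 | -25 nan 0 | -15 nan 0 | -15 nan 0 | -5 nan 0 | -5 nan 0 | 5 nan 0 | 5 nan 0 | 15 nan 0 | 15 nan 0 | 25 nan 0 | 25 nan 0 | rim 600.0110709759974
  return _methods._mean(a, axis=axis, dtype=dtype,
  ret = ret.dtype.type(ret / rcount)
```

View pics/s2.png

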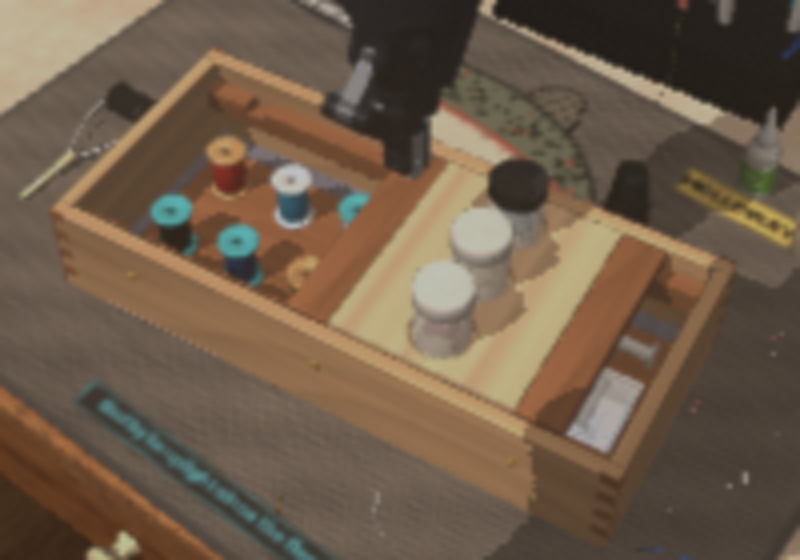

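The scene view shows the board flush at the −y end. The jars are upright at (443,300), (480,245) and (518,195), the spools are uncovered, and the fingers hang above the board's +y strip at (405,160). Next I press.

```bash
python3 -m handwheel '[{"dp":[0.003,0,0.03],"twist":[0,0,0]},{"dp":[0.003,0,0.052],"twist":[0,0,0]},{"dp":[0.003,0,0.06],"twist":[0,0,0]},{"dp":[0.003,0,0.062],"twist":[0,0,0]},{"dp":[0.003,0,0.063],"twist":[0,0,0]},{"dp":[0.003,0,0.064],"twist":[0,0,0]},{"dp":[0.003,0,0.065],"twist":[0,0,0]},{"dp":[0.003,0,0.066],"twist":[0,0,0]},{"dp":[0.003,0,0.066],"twist":[0,0,0]}]'
```

```text
time_s: 5.87
ee_pos: [0.5273, 0.0623, 0.0941]
orientation: [[-0.109, 0.994, 0.002], [0.994, 0.109, 0.001], [0.001, 0.002, -1.0]]
contact_force: [-2.5, -0.3, 9.6]
gripper_width: 0.0003
grip_force: 5.1
```

```bash
python3 -m handwheel '[{"dp":[0,0,0.001],"twist":[0,0,0]},{"dp":[0,0,0.001],"twist":[0,0,0]},{"dp":[0,0,0.001],"twist":[0,0,0]},{"dp":[0,0,0.001],"twist":[0,0,0]},{"dp":[0,0,0.001],"twist":[0,0,0]},{"dp":[0,0,0.001],"twist":[0,0,0]},{"dp":[0,0,0.001],"twist":[0,0,0]}]'
python3 -m handwheel '[{"dp":[0,0,-0.01],"twist":[0,0,0]},{"dp":[0,0,-0.04],"twist":[0,0,0]},{"dp":[0,0,-0.08],"twist":[0,0,0]},{"dp":[0,0,-0.12],"twist":[0,0,0]},{"dp":[0.04,0,-0.13],"twist":[0,0,0]},{"dp":[0.08,0,-0.13],"twist":[0,0,0]},{"dp":[0.12,0,-0.13],"twist":[0,0,0]},{"dp":[0.16,0,-0.13],"twist":[0,0,0]},{"dp":[0.20,0,-0.13],"twist":[0,0,0]},{"dp":[0.24,0,-0.13],"twist":[0,0,0]},{"dp":[0.28,0,-0.13],"twist":[0,0,0]},{"dp":[0.32,0,-0.13],"twist":[0,0,0]},{"dp":[0.32,0,-0.13],"twist":[0,0,0]},{"dp":[0.32,0,-0.13],"twist":[0,0,0]}]'
python3 meas.py|tail -7
python3 - <<'E'
from h import *
from go import C,ex,ey
f=vision.grab_frame('top');P=world(f).reshape(-1,3);q=P[:,:2]-C;a=np.c_[q@ex,q@ey,P[:,2]]*1e3
for y0 in (-140,-120,-100,-35,-15,5,15):
    for x0,x1 in((-66,-30),(30,66)):
        b=a[(a[:,0]>x0)&(a[:,0]<x1)&(a[:,1]>y0)&(a[:,1]<y0+9)&(a[:,2]<105)];print(y0,round(np.median(b[:,2]),1),len(b),end=' | ')
save('t3.png',f,(225,160,425,290),4)
E
```

```text
time_s: 6.45
ee_pos: [0.5274, 0.0623, 0.094]
orientation: [[-0.109, 0.994, 0.002], [0.994, 0.109, 0.002], [0.002, 0.002, -1.0]]
contact_force: [-6.5, -0.4, 20.7]
gripper_width: 0.0001
grip_force: 10.3
time_s: 7.62
ee_pos: [0.4902, 0.3834, 0.2217]
orientation: [[-0.115, 0.993, 0.0], [0.993, 0.115, 0.001], [0.001, 0.0, -1.0]]
contact_force: [-0.1, -0.9, -0.5]
gripper_width: 0.0001
grip_force: 0.0
rim rect mm (1.8824462890625, 0.300872802734375) (165.0305633544922, 364.87158203125) 0.12106745690107346
-0.06 board y -0.14454045239733665 0.02512749688576697 0.07285797525771542
-0.03 board y -0.14431523118194683 0.025517453231063473 0.072763736096074
0 board y -0.14425794274347623 0.0255879525758938 0.07306320204030325
0.03 board y -0.1437471248893508 0.02591857212425688 0.07284809830038419
jars [-0.00049291 -0.05932896  0.11314839] 461
tcp chest 0.0013698700992601162 0.3169733293656108 0.22170245457462784 F [ 0.68092722 -0.57785025 -0.21242344] 7.6667
-140 72.4 54 | -140 72.3 51 | -120 72.8 53 | -120 73.0 52 | -100 73.4 52 | -100 73.1 53 | -35 73.0 54 | -35 73.0 51 | -15 73.2 54 | -15 72.8 49 | 5 72.7 53 | 5 72.6 50 | 15 73.4 55 | 15 73.0 49 |
```

View pics/t3.png

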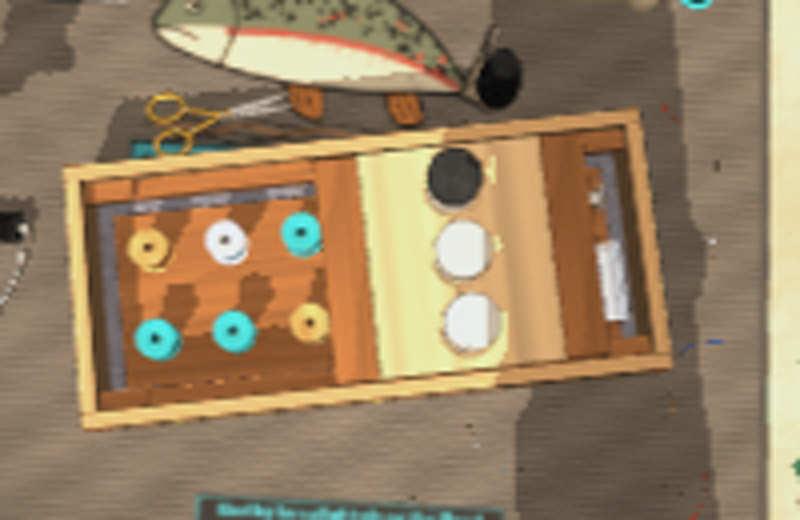

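The view shows all six spools uncovered (148-312, 232-340) and the jars standing at (455,178), (463,250) and (471,322). The board measures 72-73 mm high at every point checked on both ends, flush with the rim. The scissors and lamp are where they were.

```bash
python3 -c "
from station import bot
print(bot.finish_job())"
```

```text
the job is handed in; nothing more can be done
None
```

The job is done and handed in: the bead-jar board is seated flush at the chest's −y end and was pressed down with about 20 N, all six spools are uncovered, and the three jars are still standing in their recesses.

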